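# Set the stabiliser leg, unlatch the inspection boom and lift it off its ball

## Task

Set up the folding inspection stand. First swing the stabiliser leg out, away from the base, until it snaps home at its end stop, so that the narrow base is steady; then pull the sprung latch knob sideways, straight away from the boom, and with the latch held back lift the boom's socket off the ball and raise it to about 10 cm above the ball. Finish while still holding the boom up in the gripper, at rest, ready for its height to be clamped; do not tip the stand or drag it along, and leave the petri dish, the beaker and the bottle near it where they stand.

Things in the scene. Friction and masses are not known exactly. Their poses are not given: they have to be found in the camera images.
- stand: Folding inspection stand, 3.6 kg in all, loose on the worktop. Grey base 280 (x) x 70 (y) x 14 mm; origin on the worktop under it (base x -150 to +130, y -35 to +35 mm). x runs from the front (ball end, -x, towards the robot) to the rear column; y to the left, the side of leg and latch knob; z up. The leg, once out, steadies the narrow base against the latch's pull.
- boom: Aluminium boom 24 wide x 20 mm high, 0.5 kg with the black camera clamped at its middle (50 mm wide, top 52 mm above the boom's centre line). Origin on its hinge axis = its y axis (parallel to the stand's y), 129 mm above the worktop. Runs 230 mm along its -x to the dark socket. Level at the start; raising turns the front end up, at most 0.8 rad. Hinge nearly free: let go, it falls.
- boom_hinge (a point): Point on the boom's hinge axis, fixed to the stand, at stand (105, 0, 129) mm.
- ball (a point): Centre of the 25 mm steel ball on the post at the front of the base, 118 mm above the worktop; stand axes.
- socket (a point): Centre of the socket at the boom's front end (230 mm in front of the hinge, 11 mm below the boom's centre line); lies on the ball's centre while the boom is down. Socket top 140 mm above the worktop, skirt 41 mm across, reaching 14 mm below the ball's centre.
- latch (a joint): Latch travel in m: 0 sprung home with its tongue under the ball's shoulder, which locks the boom down; grows as the knob is pulled sideways (boom's +y) to the stop at 0.012. Clear of the ball from 0.006; pull to 0.009 or more. Spring 10 N at 0, 16 N at the stop. Once the boom is raised 30 mm it may spring back.
- latch_knob (a point): Middle of the grip of the black latch knob: a cylinder 22 mm in diameter, 24 mm long, axis along the boom's y, with a 32 mm flange (6 mm thick) at its outer end and an 8 mm stem at its inner end. At the start 70 mm to the left (+y) of the ball's axis, 108 mm above the worktop; 25 mm of free stem up to the latch's guide block. The latch rides in the boom, so the boom is lifted by this knob.
- leg (a joint): Angle of the stabiliser leg in rad about a vertical pivot: 0 along the base pointing to stand +x, grows as it swings out to the left, end stop at 1.571 (pointing to stand +y). Starts at 0.65 to 0.95. A ball detent resists from about 1.1 (a few N at the knob), gives way at about 1.4, then pushes the leg to the stop and holds it.
- leg_pivot (a point): Point on the leg's vertical pivot axis, at stand (-85, 51) mm, 14 mm above the worktop.
- leg_knob (a point): Centre of the upright black knob on the leg's levelling foot, a cylinder 22 mm in diameter and 34 mm high (27 to 61 mm above the worktop), 150 mm from the pivot, its centre 45 mm above the worktop. The leg's bar below it is 16 mm wide with its top 25 mm above the worktop; the rubber foot rides 1 mm above the worktop.
- petri: Petri dish, 64 mm across, 16 mm high, on the worktop to the right of the stand; origin under its centre. Leave alone.
- beaker: Small glass beaker, 53 mm across, 58 mm high, on the worktop to the right of the stand; origin under its centre. Leave alone.
- reagent: White bottle with a blue cap, 56 mm across, 103 mm high, on the worktop to the left beyond the leg; origin under its centre. Leave alone.

How it is judged:
By the outcome, as a careful person would: the job done as asked, in the order asked, and still so for the second after the job is handed in, while the arm keeps its last pose, push and grip.
It also fails if it takes over 48 s, if anything falls off the work surface, if the arm or the gripper's body presses on something with over 40 N, if the wrist force passes 120 N, or if a joint passes its speed limit or range.

## Robot

A 7-joint arm with a two-finger parallel gripper is mounted at the origin on a cart in front of the work surface, level with it; the furniture and walls round the work are solid. World frame = base frame: x ahead of the robot, y to its left, z up, the work surface at z = 0. Lengths are in mm, angles in rad, forces in N, time in s.
With the tool pointing down it reaches from about 400 to 750 mm from the base axis. Payload 19.5 kg.
Tool frame: the origin (TCP) lies at the very end of the fingers, on their centre line; the grasp point (between the pads) lies 19 mm behind it; y points along the fingers, x is the direction in which the jaws open and shut, and the axes are right-handed (so a half turn about y gives the same grasp; the last joint's range is limited). The gripper opens to 85 mm and grips with 20 to 120 N. Pads are 22 mm wide; open, the fingers measure 114 mm over their backs; the gripper's body (76 mm by 85 mm) begins 54 mm behind the grasp point. The pads swing forward as they close: fully open they stand 13 mm farther back than shut.
Start: joints at [-1.29, 0.707, -0.028, 1.485, 0.022, 0.951, -0.075], TCP at [182.39, 545.279, 231.268] pointing down, gripper open.
Joint ranges: [-2.71, 2.71], [-0.32, 2.16], [-1.57, 1.52], [0, 2.45], [-1.46, 4.6], [0, 2.02], [-2.83, 2.83]. Speed limits (rad/s): [1.89, 1.89, 2.57, 2.57, 3.01, 3.01, 3.01].

## Interface

Orientations are given as a rotation vector (axis times angle).
In Python, from plant import r, camera, calibration gives the robot as it stands. The module is installed in compiled form; this text tells all that it offers.
- The arm moves only by the shell command python3 -m handwheel 'ROWS' [FORCE]. ROWS is JSON, a list of rows, each a list of 7 numbers: the shift along the tool's x, y, z in m, then the turn, a rotation vector about the tool's x, y, z in rad, then the gripper's target within -1 to 1 (fully open at 1, half-way at 0, shut at -1). In form: [[x, y, z, wx, wy, wz, hand], ...]. A call has 1 to 10 rows; each row is the pose to reach, as a shift and turn from the pose commanded when the call began, along the tool's axes at that moment; what a row does not reach only later rows make up. A row lasts 1/8 s, in which the tool goes at most 62.5 mm and 10.7 degrees, less where a joint would pass 70% of its speed; a pose out of reach is approached as far as the arm can. A call with a gripper value outside its range is refused whole. The fingers move at their own pace and stop on an object; FORCE is the grip in N (left out, the last holds). Time passes only in rows, so rows that repeat a pose let the fingers close. It gives the time, the measured TCP pose, the force and the opening at its end, in the units of the state.
- r.get_obs(): the state, without advancing time (a new reading comes with each control period).
- camera(name): name is "scene" or "top" or "wrist"; returns the picture (400x640x3 uint8, red, green, blue); there is no depth.
- calibration(name): a dict with "intrinsics" (3x3 intrinsics, pixels), "dist" ([k1, k2, p1, p2, k3] as OpenCV has them; the pictures are not rectified), "rvec" (rotation vector, rad) and "tvec" (3), from world to camera coordinates, as OpenCV has them. Camera axes: x right, y down, z forward; pixel columns grow to the right and rows downward; lengths in mm; the calibration is good to about 2 mm. A picture is of the moment at which its call begins: read the wrist's pose just before it. calibration takes no time and is no camera call; for the wrist camera it gives the pose at the moment of the call.
- r.finish_job(): hands the job in, once; it reports no verdict.
The state is a dict: "time": time; "joint_positions": joint angles; "qvel": joint speeds; "joint_efforts": joint torques, N m; "ee_pos": TCP position; "ee_rot": TCP orientation; "contact_force": force on the tool from outside, world axes, zero at the start; "wrist_torque": the same for the moment, N m; "grip_width": finger opening in mm.
Only numpy, scipy, OpenCV 4.12 (cv2) and the standard library are available. Lean on these libraries where they do the work, as an engineer would, in place of code of your own. Each camera call takes 0.05 s, during which the arm holds its last target. There are 200 camera calls.

## Working session

There is one attempt and no reset: what is moved stays moved. The work goes in short steps, Python scripts to look and compute and a shell command to move; the robot and the scene stay as the last step left them, time stands still between calls to the robot, and variables do not carry over. Pictures are saved under pics/ and viewed, about 8 in all and at most 12, crops included, and the job is handed in when it is done.

```bash
mkdir -p pics; python3 - <<'E'
from plant import r,camera,calibration
import cv2,numpy as np
o=r.get_obs()
for k,v in o.items(): print(k,np.round(v,4))
for n in("scene","top"):
    im=camera(n);cv2.imwrite(f"pics/{n}0.png",im[:,:,::-1]);c=calibration(n);print(n,{k:np.round(v,3).tolist() for k,v in c.items()})
E
```

```text
time 0.0
joint_positions [-1.2897  0.7071 -0.0276  1.485   0.022   0.9509 -0.0755]
qvel [-0.0004  0.0017  0.0003  0.0002 -0.0002  0.0003 -0.0014]
joint_efforts [ 5.00000e-04 -8.83215e+01  1.23500e+00 -2.36180e+01  1.69000e-02
  6.30000e-03  0.00000e+00]
ee_pos [182.3069 545.0615 230.8241]
ee_rot [-1.3454 -0.9676  0.969 ]
contact_force [-0.0907  0.4569  0.4181]
wrist_torque [ 0.0192 -0.0315 -0.0033]
grip_width 85.3112
scene {'intrinsics': [[454.613, 0.0, 321.839], [0.0, 454.613, 197.758], [0.0, 0.0, 1.0]], 'dist': [-0.061, 0.0, 0.0, 0.0, 0.0], 'rvec': [1.969, -0.539, 0.341], 'tvec': [-433.975, 266.213, 933.463]}
top {'intrinsics': [[485.402, 0.0, 312.715], [0.0, 485.402, 196.241], [0.0, 0.0, 1.0]], 'dist': [-0.067, 0.0, 0.0, 0.0, 0.0], 'rvec': [2.278, -1.926, 0.201], 'tvec': [28.335, 623.765, 1157.936]}
```

View pics/scene0.png

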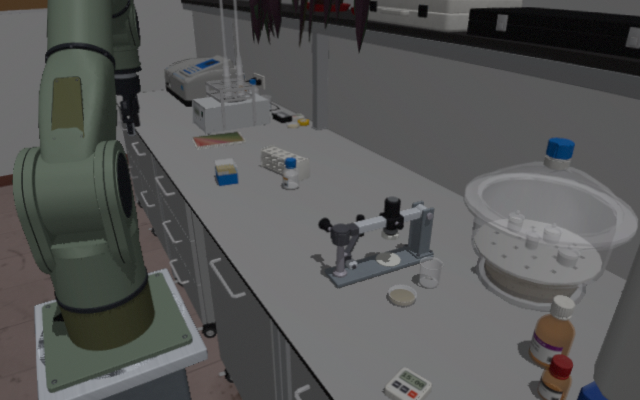

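View pics/top0.png

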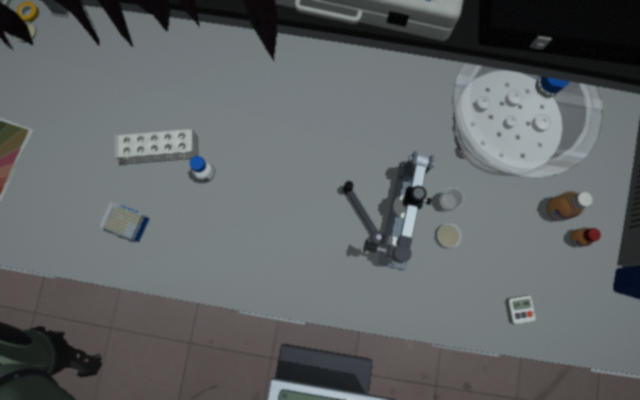

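The scene view shows the stand at about (330–435, 200–280). In the top view the leg knob is near (348,187), the socket near (402,250) and the latch knob near (353,251). I'll enlarge both.

```bash
python3 - <<'E'
import cv2,numpy as np
a=cv2.imread('pics/top0.png')[145:275,325:475]; b=cv2.imread('pics/scene0.png')[185:310,310:450]
a=cv2.resize(a,(750,650),interpolation=3)[:600]; a=cv2.resize(cv2.imread('pics/top0.png')[150:275,330:470],None,fx=4.7,fy=4.7,interpolation=3)
b=cv2.resize(b,None,fx=4.7,fy=4.7,interpolation=3)
cv2.imwrite('pics/top0c.png',a);cv2.imwrite('pics/scene0c.png',b);print(a.shape,b.shape)
E
```

```text
(588, 658, 3) (588, 658, 3)
```

View pics/top0c.png

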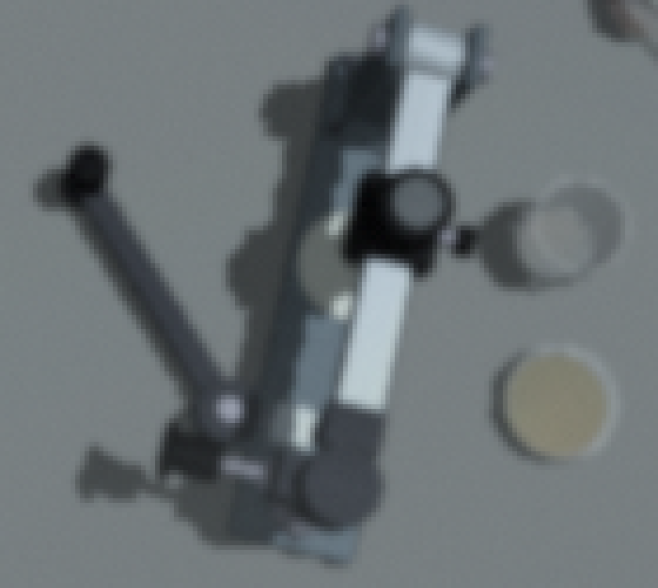

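View pics/scene0c.png

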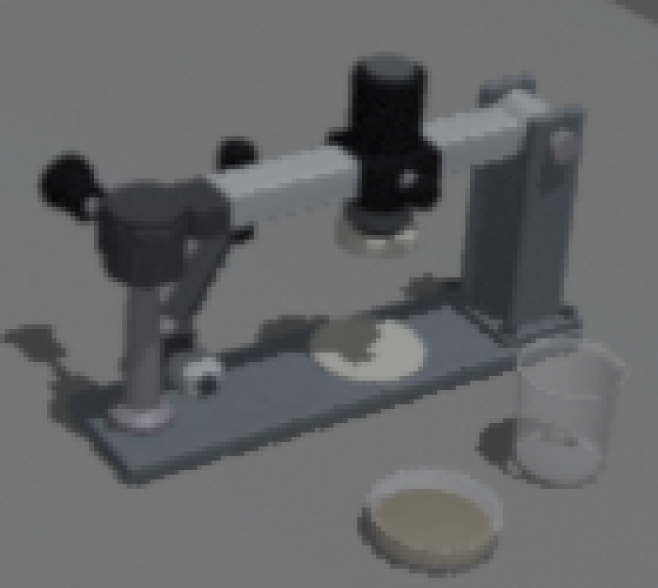

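```bash
cat > h.py <<'E'
import cv2,numpy as np
from scipy.optimize import least_squares
from scipy.spatial.transform import Rotation as R
from plant import r,camera,calibration
def proj(c,P):
    return cv2.projectPoints(np.array(P,float).reshape(-1,1,3),np.array(c['rvec'],float),np.array(c['tvec'],float),np.array(c['intrinsics'],float),np.array(c['dist'],float))[0].reshape(-1,2)
def world(p,P):  # stand -> world
    c,s=np.cos(p[2]),np.sin(p[2]);P=np.array(P,float)
    return np.array([p[0]+c*P[0]-s*P[1],p[1]+s*P[0]+c*P[1],P[2]])
def ray(c,uv,z): # pixel -> world at height z
    K=np.array(c['intrinsics'],float);n=cv2.undistortPoints(np.array([[uv]],float),K,np.array(c['dist'],float)).ravel()
    Rm=cv2.Rodrigues(np.array(c['rvec'],float))[0];o=-Rm.T@np.array(c['tvec'],float);d=Rm.T@np.array([n[0],n[1],1]);return o+d*(z-o[2])/d[2]
def legk(p,z=45): return [-85+150*np.cos(p[3]),51+150*np.sin(p[3]),z]
E
cat > fit.py <<'E'
from h import *
T,S=calibration('top'),calibration('scene')
t=lambda u,v:(330+u/4.7,150+v/4.7); s=lambda u,v:(310+u/4.7,185+v/4.7)
obs=[(T,t(90,165),'k'),(T,t(228,408),[-85,51,28]),(T,t(342,487),[-125,0,140]),(T,t(190,450),[-125,72,108]),(T,t(440,40),[105,0,139]),
(S,s(137,470),[-150,-35,14]),(S,s(578,325),[130,-35,14]),(S,s(150,203),[-125,0,140]),(S,s(237,150),'k'),(S,s(140,413),[-125,0,16])]
def res(p): return np.concatenate([proj(c,world(p,legk(p,61) if m=='k' else m))[0]-uv for c,uv,m in obs])
g=ray(T,t(342,487),140);print(g)
f=least_squares(res,[g[0]+100,g[1],0,.8],loss='soft_l1');p=f.x;print(np.round(p,3));print(np.round(res(p).reshape(-1,2),1))
for n,m in dict(legknob=legk(p),pivot=[-85,51,14],ball=[-125,0,118],latch=[-125,70,108],hinge=[105,0,129]).items(): print(n,np.round(world(p,m),1))
for n,uv,z in (('petri',t(556,402),14),('beaker',t(560,245),20),('reagent',(197,163),103)): print(n,ray(T,uv,z).round())
np.save('p.npy',p)
E
python3 fit.py
```

```text
[496.06240333 -98.01413062 140.        ]
[ 6.22362e+02 -1.07604e+02 -7.10000e-02  7.75000e-01]
[[-0.3 -0.4]
 [ 0.1  0.1]
 [ 0.4 -0.6]
 [ 0.7  1.3]
 [-1.6  1.3]
 [-0.9 -0.5]
 [ 1.7  0.4]
 [-0.2 -0.5]
 [ 0.2 -1.4]
 [ 0.7  0.1]]
legknob [655.6  46.3  45. ]
pivot [541.2 -50.7  14. ]
ball [497.7 -98.7 118. ]
latch [502.7 -28.9 108. ]
hinge [ 727.1 -115.1  129. ]
petri [ 576. -231.   14.]
beaker [ 663. -222.   20.]
reagent [637. 427. 103.]
```

```bash
cat >> h.py <<'E'
def pose():
    o=r.get_obs();return np.array(o['ee_pos']),R.from_rotvec(o['ee_rot']),o
def Rt(xdir,tilt=None): # tool down, jaw axis along world angle xdir
    x=np.array([np.cos(xdir),np.sin(xdir),0]);y=np.array([0,0,-1.]);q=R.from_matrix(np.c_[x,y,np.cross(x,y)])
    return q if tilt is None else tilt*q
def rows(targets):
    p0,q0,o=pose()
    for P,q in targets:
        print(np.round(q0.inv().apply(np.array(P)-p0)/1000,4).tolist(),np.round((q0.inv()*q).as_rotvec(),3).tolist(), 'dist',round(np.linalg.norm(np.array(P)-p0)))
E
cat > a.py <<'E'
from h import *
p0,q0,o=pose();print(q0.as_matrix().round(3));p=np.load('p.npy')
def tang(phi): return p[2]+phi+np.pi/2
k=world(p,legk(p,34))
for off in(0,np.pi):
    rows([((k[0],k[1],220),Rt(tang(p[3])+off))])
E
python3 a.py
```

```text
[[ 0.317 -0.    -0.948]
 [ 0.948 -0.001  0.317]
 [-0.001 -1.    -0.   ]]
[-0.3229, 0.0112, -0.607] [-0.0, -1.026, -0.001] dist 688
[-0.3229, 0.0112, -0.607] [0.001, 2.115, -0.0] dist 688
```

```bash
python3 -m handwheel '[[-0.032,0,-0.061,0,0.18,0,1],[-0.064,0,-0.121,0,0.36,0,1],[-0.097,0,-0.182,0,0.54,0,1],[-0.129,0,-0.243,0,0.72,0,1],[-0.161,0,-0.303,0,0.9,0,0.5],[-0.194,0,-0.364,0,1.08,0,0.3],[-0.226,0,-0.425,0,1.26,0,0.3],[-0.258,0,-0.486,0,1.44,0,0.3],[-0.291,0,-0.546,0,1.62,0,0.3],[-0.323,0.011,-0.607,0,1.8,0,0.3]]' 30; sed -i 's/^for off.*/for off in(np.pi,):/;s/^    rows.*/    rows([((k[0],k[1],z),Rt(tang(p[3])+off)) for z in (150,70,34)])/' a.py; python3 a.py
```

```text
time: 1.35
ee_pos: [613.5, 90.4, 225.9]
ee_rot: [-1.526, 0.437, -0.437]
contact_force: [-0.0, 1.4, 0.2]
grip_width: 55.7
[[ 0.849  0.     0.529]
 [-0.529  0.     0.849]
 [ 0.    -1.     0.   ]]
[0.059, 0.0759, -0.0152] [-0.0, 0.31, 0.0] dist 97
[0.059, 0.1559, -0.0152] [-0.0, 0.31, 0.0] dist 167
[0.059, 0.1919, -0.0152] [-0.0, 0.31, 0.0] dist 201
```

```bash
python3 -m handwheel '[[0,0,0,0,0,0,0.3],[0,0,0,0,0,0,0.3]]'; python3 a.py
```

```text
time: 1.6
ee_pos: [612.0, 92.3, 225.4]
ee_rot: [-1.527, 0.433, -0.431]
contact_force: [0.0, 1.3, 0.3]
grip_width: 55.7
[[ 0.852 -0.001  0.524]
 [-0.524  0.     0.852]
 [-0.001 -1.    -0.   ]]
[0.0613, 0.0754, -0.0163] [0.0, 0.316, -0.001] dist 99
[0.0614, 0.1554, -0.0163] [0.0, 0.316, -0.001] dist 168
[0.0614, 0.1914, -0.0163] [0.0, 0.316, -0.001] dist 202
```

```bash
python3 -m handwheel '[[0.031,0.02,-0.008,0,0.16,0,0.3],[0.0613,0.05,-0.0163,0,0.316,0,0.3],[0.0613,0.1,-0.0163,0,0.316,0,0.3],[0.0613,0.125,-0.0163,0,0.316,0,0.3],[0.0613,0.125,-0.0163,0,0.316,0,0.3],[0.0613,0.125,-0.0163,0,0.316,0,0.3]]'; python3 a.py; python3 - <<'E'
from h import *
p0,q0,o=pose();c=calibration('wrist');im=camera('wrist')[:,:,::-1].copy();p=np.load('p.npy')
for z in(61,27): print(proj(c,world(p,legk(p,z))))
print('latch',proj(c,world(p,[-125,70,108])),'tcp',proj(c,p0))
cv2.imwrite('pics/w1.png',im)
E
```

```text
time: 2.35
ee_pos: [656.4, 46.6, 102.4]
ee_rot: [-1.462, 0.676, -0.678]
contact_force: [-0.5, 1.0, -0.2]
grip_width: 55.5
[[ 0.647  0.002  0.762]
 [-0.762  0.     0.647]
 [ 0.001 -1.     0.001]]
[-0.0002, -0.0476, -0.0007] [-0.001, 0.001, 0.001] dist 48
[-0.0003, 0.0324, -0.0008] [-0.001, 0.001, 0.001] dist 32
[-0.0003, 0.0684, -0.0009] [-0.001, 0.001, 0.001] dist 68
[[321.2753     226.78377572]]
[[321.20993739 209.22191591]]
latch [[260.23149059 477.07865585]] tcp [[321.96147065 256.38883716]]
```

View pics/w1.png

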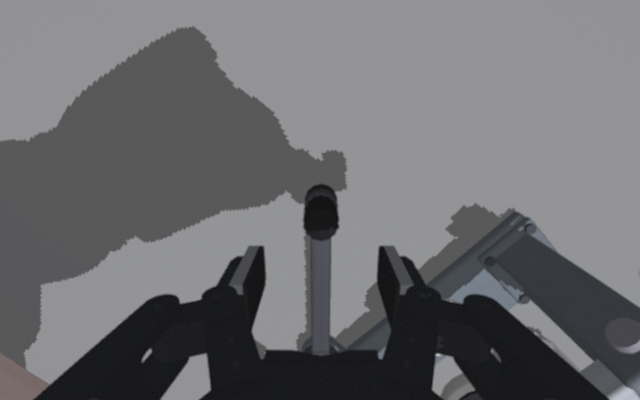

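The wrist view shows the leg knob top at about (321,222), centred between the fingers as predicted. I'll go down and partly close around it.

```bash
python3 -m handwheel '[[0,0.03,-0.001,0,0,0,0.3],[0,0.055,-0.001,0,0,0,0.3],[0,0.068,-0.001,0,0,0,0.3],[0,0.068,-0.001,0,0,0,-0.25],[0,0.068,-0.001,0,0,0,-0.25],[0,0.068,-0.001,0,0,0,-0.25]]'; cat > b.py <<'E'
from h import *
import sys
p=np.load('p.npy');T=[]
for phi in np.linspace(float(sys.argv[1]),float(sys.argv[2]),int(sys.argv[3])):
    k=world(p,legk([0,0,0,phi],34));T.append((k,Rt(p[2]+phi-np.pi/2)))
rows(T)
E
python3 b.py 0.82 1.2 9
```

```text
time: 3.15
ee_pos: [655.6, 45.3, 33.7]
ee_rot: [-1.462, 0.677, -0.679]
contact_force: [-0.2, -0.4, 0.2]
grip_width: 32.1
[-0.0076, -0.0003, 0.0005] [-0.001, -0.046, 0.001] dist 8
[-0.0147, -0.0003, 0.0] [-0.001, -0.093, 0.001] dist 15
[-0.0218, -0.0003, -0.0008] [-0.001, -0.141, 0.001] dist 22
[-0.0288, -0.0003, -0.002] [-0.001, -0.188, 0.001] dist 29
[-0.0358, -0.0003, -0.0035] [-0.001, -0.236, 0.001] dist 36
[-0.0426, -0.0003, -0.0053] [-0.001, -0.283, 0.001] dist 43
[-0.0494, -0.0003, -0.0075] [-0.001, -0.331, 0.001] dist 50
[-0.0561, -0.0003, -0.01] [-0.001, -0.378, 0.001] dist 57
[-0.0627, -0.0003, -0.0127] [-0.001, -0.426, 0.001] dist 64
```

```bash
python3 -m handwheel '[[-0.0076,0,0.0005,0,-0.046,0,-0.25],[-0.0147,0,0,0,-0.093,0,-0.25],[-0.0218,0,-0.0008,0,-0.141,0,-0.25],[-0.0288,0,-0.002,0,-0.188,0,-0.25],[-0.0358,0,-0.0035,0,-0.236,0,-0.25],[-0.0426,0,-0.0053,0,-0.283,0,-0.25],[-0.0494,0,-0.0075,0,-0.331,0,-0.25],[-0.0561,0,-0.01,0,-0.378,0,-0.25],[-0.0627,0,-0.0127,0,-0.426,0,-0.25]]'; python3 b.py 1.25 1.63 9
```

```text
time: 4.28
ee_pos: [604.6, 85.0, 32.8]
ee_rot: [-1.544, 0.344, -0.344]
contact_force: [1.2, -2.4, -0.7]
grip_width: 32.0
[-0.0067, -0.0012, 0.0001] [0.0, -0.047, 0.0] dist 7
[-0.0138, -0.0012, -0.0004] [0.0, -0.094, 0.0] dist 14
[-0.0209, -0.0012, -0.0012] [0.0, -0.142, 0.0] dist 21
[-0.0279, -0.0012, -0.0024] [0.0, -0.189, 0.0] dist 28
[-0.0349, -0.0012, -0.0039] [0.0, -0.237, 0.0] dist 35
[-0.0418, -0.0012, -0.0058] [0.0, -0.284, 0.0] dist 42
[-0.0486, -0.0012, -0.0079] [0.0, -0.332, 0.0] dist 49
[-0.0553, -0.0012, -0.0104] [0.0, -0.379, 0.0] dist 56
[-0.0618, -0.0012, -0.0132] [0.0, -0.427, 0.0] dist 63
```

```bash
python3 -m handwheel '[[-0.0067,-0.001,0.0001,0,-0.047,0,-0.25],[-0.0138,-0.001,-0.0004,0,-0.094,0,-0.25],[-0.0209,-0.001,-0.0012,0,-0.142,0,-0.25],[-0.0279,-0.001,-0.0024,0,-0.189,0,-0.25],[-0.0349,-0.001,-0.0039,0,-0.237,0,-0.25],[-0.0418,-0.001,-0.0058,0,-0.284,0,-0.25],[-0.0486,-0.001,-0.0079,0,-0.332,0,-0.25],[-0.0553,-0.001,-0.0104,0,-0.379,0,-0.25],[-0.0575,-0.001,-0.0113,0,-0.4,0,-0.25],[-0.0575,-0.001,-0.0113,0,-0.4,0,-0.25]]';  python3 - <<'E'
from h import *
p0,q0,o=pose();p=np.load('p.npy');q=[*p[:3],1.571]
c=calibration('wrist');T=calibration('top')
a=camera('top')[:,:,::-1];cv2.imwrite('pics/top1.png',a)
b=camera('wrist')[:,:,::-1];cv2.imwrite('pics/w2.png',b)
print(proj(c,world(q,legk(q,61))),proj(T,world(q,legk(q,61))))
a=cv2.resize(a[140:290,310:470],(640,600),interpolation=3);cv2.imwrite('pics/c2.png',np.hstack([a[:400],])[:400])
cv2.imwrite('pics/c2.png',cv2.resize(np.vstack([b,cv2.resize(camera('top')[150:280,320:528,::-1],(640,400))]),(480,600)))
print(p0,o['contact_force'])
E
```

```text
time: 5.52
ee_pos: [548.5, 99.1, 33.9]
ee_rot: [-1.571, 0.032, -0.033]
contact_force: [2.8, -0.9, 0.1]
grip_width: 31.9
[[331.33561224 287.92235512]] [[321.77552134 221.23679467]]
[548.47897576  99.13804972  33.90070113] [ 2.81524271 -0.91541835  0.09982124]
```

View pics/c2.png

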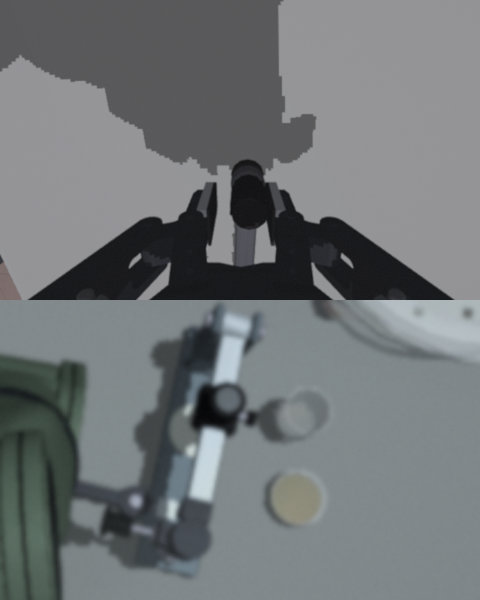

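The knob is against the trailing pad (its top at about (331,272) full-scale, u matching the predicted end stop). I'll press slightly to confirm the stop is solid.

```bash
python3 -m handwheel '[[-0.002,0,0,0,0,0,-0.25],[-0.004,0,0,0,0,0,-0.25],[-0.004,0,0,0,0,0,-0.25]]'; python3 -m handwheel '[[0.004,0,0,0,0,0,0.3],[0.004,0,0,0,0,0,0.3],[0.004,0,0,0,0,0,0.3]]'
```

```text
time: 6.05
ee_pos: [544.8, 98.8, 33.9]
ee_rot: [-1.571, 0.032, -0.035]
contact_force: [5.0, -3.3, -2.4]
grip_width: 32.1
time: 6.42
ee_pos: [547.9, 99.4, 33.7]
ee_rot: [-1.571, 0.033, -0.033]
contact_force: [-0.0, 0.1, 0.4]
grip_width: 55.4
```

```bash
python3 -m handwheel '[[0,-0.03,0,0,0,0,0.3],[0,-0.08,0,0,0,0,0.3],[0.02,-0.14,-0.01,0,0,0,0.6],[0.04,-0.18,-0.03,0,0,0,1],[0.04,-0.19,-0.03,0,0,0,1],[0.04,-0.19,-0.03,0,0,0,1]]'; python3 - <<'E'
from h import *
p0,q0,o=pose();p=np.load('p.npy');c=calibration('wrist');im=camera('wrist')[:,:,::-1].copy()
cv2.imwrite('pics/w3.png',im)
np.savez('w3.npz',**{k:np.array(v,float) for k,v in c.items()})
q=[*p[:3],1.571]
for n,m in dict(kn=legk(q,61),piv=[-85,51,28],sock=[-125,0,140],latch=[-125,70,119],bfl=[-150,35,14],brl=[130,35,14]).items():print(n,proj(c,world(q,m)).round(1))
cv2.imwrite('pics/top3.png',camera('top')[:,:,::-1])
E
```

```text
time: 7.18
ee_pos: [586.5, 68.2, 223.5]
ee_rot: [-1.57, 0.033, -0.032]
contact_force: [-0.7, 0.2, -0.6]
grip_width: 85.6
kn [[285.5 151.5]]
piv [[289.1 270.7]]
sock [[235.6 377. ]]
latch [[236.4 301.2]]
bfl [[239.5 274.5]]
brl [[456.6 279.7]]
```

View pics/w3.png

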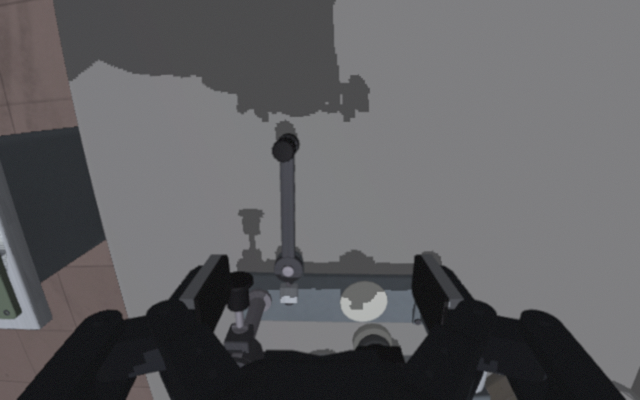

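Wrist view: leg knob top at (284,151), pivot at (288,271), both within 1–2 px of the prediction for 1.571 rad. The leg is out and the stand hasn't moved. The latch knob is at about (238,293). Next I'll hover over it.

```bash
cat > l.py <<'E'
from h import *
import sys
# args: list of "theta(lift),pull,back(mm above grasp along tool),tilt"
p=np.load('p.npy');dx,dy,dz=np.load('d.npy')
sy=np.array([-np.sin(p[2]),np.cos(p[2]),0])
def tgt(th,pull,back,tilt):
    rel=R.from_rotvec([0,th,0]).apply([-230+dx,67+pull+dy,-21+dz])
    k=world(p,np.array([105,0,129])+rel);q=R.from_rotvec(sy*tilt)*Rt(p[2])
    d=q.apply([0,1,0]);return k+d*(19-back),q
rows([tgt(*map(float,a.split(','))) for a in sys.argv[1:]])
E
python3 -c "
import numpy as np;np.save('d.npy',[0,0,0])"; python3 l.py 0,0,120,-0.1 0,0,60,-0.22
```

```text
[-0.0895, 0.0143, -0.1033] [-0.001, 0.03, -0.102] dist 137
[-0.0882, 0.0748, -0.1033] [-0.003, 0.03, -0.222] dist 155
```

```bash
python3 -m handwheel '[[-0.045,0,-0.05,0,0.015,-0.05,1],[-0.0895,0.0143,-0.1033,0,0.03,-0.1,1],[-0.0895,0.0143,-0.1033,0,0.03,-0.1,1],[-0.0885,0.045,-0.1033,-0.001,0.03,-0.17,1],[-0.0882,0.0748,-0.1033,-0.003,0.03,-0.222,1],[-0.0882,0.0748,-0.1033,-0.003,0.03,-0.222,1],[-0.0882,0.0748,-0.1033,-0.003,0.03,-0.222,1]]'; python3 l.py 0,0,60,-0.22 0,0,0,-0.22;  python3 - <<'E'
from h import *
p0,q0,o=pose();p=np.load('p.npy');c=calibration('wrist');im=camera('wrist')[:,:,::-1].copy()
np.savez('w4.npz',**{k:np.array(v,float) for k,v in c.items()})
cv2.imwrite('pics/w4.png',im)
cv2.imwrite('pics/w4c.png',cv2.resize(im[150:390,160:480],(800,600),interpolation=3))
for n,m in dict(sock=[-125,0,140],latchtop_out=[-125,82,119],top_in=[-125,58,119],side1=[-136,70,108],side2=[-114,70,108],stem_in=[-125,33,112]).items():print(n,proj(c,world(p,m)).round(1))
E
```

```text
time: 8.15
ee_pos: [494.8, -31.5, 149.5]
ee_rot: [-1.57, -0.117, -0.23]
contact_force: [0.2, -0.1, 0.7]
grip_width: 85.4
[-0.0016, 0.0012, 0.0002] [-0.0, -0.001, 0.001] dist 2
[-0.0017, 0.0612, 0.0002] [-0.0, -0.001, 0.001] dist 61
sock [[331.4 346.8]]
latchtop_out [[323.9 208.8]]
top_in [[323.8 246. ]]
side1 [[302.7 222.7]]
side2 [[336.7 219.9]]
stem_in [[321.3 276.1]]
```

View pics/w4c.png

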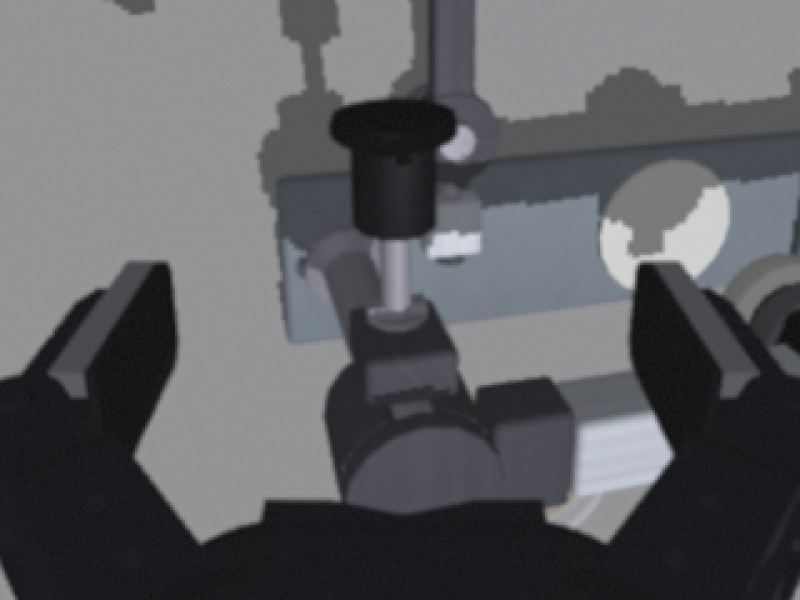

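Crop: the grip spans columns 353–436 and rows ~150–237, which puts it 1.3 mm nearer than predicted in x. y and heading fit. I'll correct x and go down.

```bash
python3 -c "
import numpy as np;np.save('d.npy',[-1.3,0.5,0])"; python3 l.py 0,0,60,-0.22 0,0,0,-0.22
```

```text
[-0.0032, 0.0011, 0.0007] [-0.0, -0.001, 0.002] dist 3
[-0.0033, 0.0611, 0.0007] [-0.0, -0.001, 0.002] dist 61
```

```bash
python3 -m handwheel '[[-0.003,0.015,0.0007,0,0,0,1],[-0.0033,0.035,0.0007,0,0,0,1],[-0.0033,0.055,0.0007,0,0,0,1],[-0.0033,0.061,0.0007,0,0,0,0.3],[-0.0033,0.061,0.0007,0,0,0,-0.2],[-0.0033,0.061,0.0007,0,0,0,-0.2],[-0.0033,0.061,0.0007,0,0,0,-0.2]]' 60; python3 l.py 0,0,0,-0.22; python3 - <<'E'
from h import *
p0,q0,o=pose();im=camera('wrist')[:,:,::-1].copy()
cv2.imwrite('pics/w5c.png',cv2.resize(im[150:390,160:480],(640,480),interpolation=3))
E
```

```text
time: 9.07
ee_pos: [506.1, -31.9, 90.6]
ee_rot: [-1.571, -0.117, -0.229]
contact_force: [0.3, 0.1, 0.1]
grip_width: 34.1
[-0.001, 0.0009, 0.0003] [-0.0, -0.001, 0.0] dist 1
```

View pics/w5c.png

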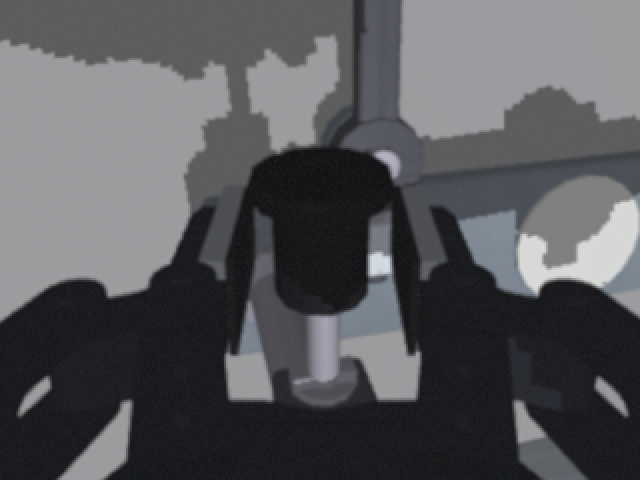

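The knob (columns 273–369) is centred between the pads (about 237–410). Closing now; the width should read about 22.

```bash
python3 -m handwheel '[[0,0,0,0,0,0,-0.4],[0,0,0,0,0,0,-0.6],[0,0,0,0,0,0,-1],[0,0,0,0,0,0,-1],[0,0,0,0,0,0,-1]]' 60; python3 l.py 0,0,0,-0.22 0,10,0,-0.22
```

```text
time: 9.75
ee_pos: [505.9, -31.9, 90.2]
ee_rot: [-1.571, -0.116, -0.229]
contact_force: [-1.2, 0.6, 6.3]
grip_width: 20.1
[-0.0008, 0.0006, 0.0003] [-0.0, -0.001, -0.0] dist 1
[-0.0008, 0.0006, 0.0103] [-0.0, -0.001, -0.0] dist 10
```

```bash
python3 -m handwheel '[[0,0,0.002,0,0,0,-1],[0,0,0.004,0,0,0,-1],[0,0,0.005,0,0,0,-1],[0,0,0.005,0,0,0,-1]]'; python3 -m handwheel '[[0,0,0.002,0,0,0,-1],[0,0,0.004,0,0,0,-1],[0,0,0.005,0,0,0,-1],[0,0,0.005,0,0,0,-1]]'; python3 - <<'E'
from h import *
p0,q0,o=pose();im=camera('wrist')[:,:,::-1].copy();cv2.imwrite('pics/w6.png',im)
p=np.load('p.npy');c,s=np.cos(p[2]),np.sin(p[2]);d=p0-[505.9,-31.9,90.2];print('stand-frame move',d[0]*c+d[1]*s,-d[0]*s+d[1]*c,d[2])
a,b=cv2.imread('pics/top3.png'),camera('top')[:,:,::-1];cv2.imwrite('pics/top6.png',b)
g=lambda i:cv2.cvtColor(i,6)[150:215,400:450].astype(np.float32)
print('rear shift px',cv2.phaseCorrelate(g(a),g(b)))
E
```

```text
time: 10.25
ee_pos: [506.1, -28.4, 90.1]
ee_rot: [-1.573, -0.115, -0.231]
contact_force: [-1.0, -11.5, 2.8]
grip_width: 20.3
time: 10.75
ee_pos: [506.7, -23.7, 90.1]
ee_rot: [-1.573, -0.114, -0.232]
contact_force: [0.0, -13.3, -0.6]
grip_width: 20.1
stand-frame move 0.19974809121918458 8.202269096252916 -0.11955607984636174
rear shift px ((-0.5302475253954988, 0.06314463685890104), 0.9795399403572083)
```

```bash
python3 - <<'E'
import cv2,numpy as np
I={k:cv2.cvtColor(cv2.imread(f'pics/{k}.png'),6).astype(np.float32) for k in('top0','top3','top6')}
C=dict(hinge=(408,438,148,172),cam=(398,430,175,205),beaker=(432,466,184,214),petri=(432,466,220,252),clock=(500,540,290,325))
for k,(a,b,c,d) in C.items():
    f=lambda i:I[i][c:d,a:b]
    for x,y in(('top0','top3'),('top3','top6'),('top0','top6')):
        s,q=cv2.phaseCorrelate(f(x),f(y),cv2.createHanningWindow((b-a,d-c),5)); print(k,x,y,np.round(s,2),round(q,2))
E
```

```text
hinge top0 top3 [-0.74  0.12] 0.78
hinge top3 top6 [0.11 0.71] 0.56
hinge top0 top6 [-0.96  0.15] 0.83
cam top0 top3 [-0.22  0.12] 0.97
cam top3 top6 [-0.65 -0.1 ] 0.75
cam top0 top6 [-1.02  0.33] 0.81
beaker top0 top3 [-0.04 -0.02] 0.92
beaker top3 top6 [-0.12  0.22] 0.89
beaker top0 top6 [0.09 0.01] 0.83
petri top0 top3 [-0.09 -0.07] 0.91
petri top3 top6 [-0.09  0.  ] 0.83
petri top0 top6 [ 0.1  -0.06] 0.93
clock top0 top3 [ 0.06 -0.1 ] 0.91
clock top3 top6 [ 0.1 -0.1] 0.9
clock top0 top6 [ 0.01 -0.02] 0.86
```

```bash
python3 -m handwheel '[[0,0,0.001,0,0,0,-1],[0,0,0.002,0,0,0,-1],[0,0,0.0025,0,0,0,-1],[0,0,0.0025,0,0,0,-1],[0,0,0.0025,0,0,0,-1]]'; python3 - <<'E'
from h import *
p0,q0,o=pose();im=camera('wrist')[:,:,::-1].copy()
p=np.load('p.npy');c,s=np.cos(p[2]),np.sin(p[2]);d=p0-[505.9,-31.9,90.2];print('stand-frame move',d[0]*c+d[1]*s,-d[0]*s+d[1]*c,d[2],o['contact_force'])
b=camera('top')[:,:,::-1];cv2.imwrite('pics/top7.png',b)
g=lambda i:cv2.cvtColor(i,6)[175:205,398:430].astype(np.float32)
for k in('top0','top3','top6'):print(k,cv2.phaseCorrelate(g(cv2.imread(f'pics/{k}.png')),g(b),cv2.createHanningWindow((32,30),5)))
cv2.imwrite('pics/w7c.png',cv2.resize(im[150:390,160:480],(640,480),interpolation=3))
E
```

```text
time: 11.48
ee_pos: [507.0, -21.4, 90.1]
ee_rot: [-1.573, -0.114, -0.232]
contact_force: [1.0, -13.5, -0.4]
grip_width: 20.1
stand-frame move 0.34676205438749874 10.512017728930068 -0.08536076932321635 [  1.02485334 -13.47486237  -0.37428775]
top0 ((-0.9353295405471371, 0.21658455185302827), 0.8616639430324237)
top3 ((-0.7641763927535656, -0.06102791589206369), 0.8237349559863408)
top6 ((-0.23009355397489628, 0.032732067708247214), 0.8858226696650188)
```

View pics/w7c.png

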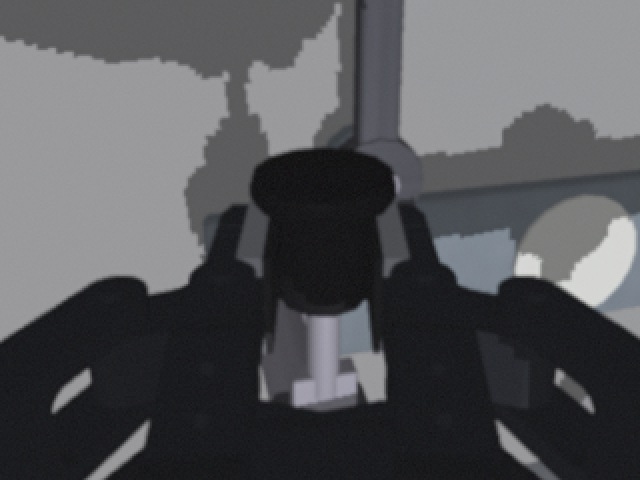

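```bash
python3 - <<'E'
from h import *
p=np.load('p.npy');p0,q0,o=pose();c=calibration('wrist')
Rc=cv2.Rodrigues(np.array(c['rvec'],float))[0];tc=np.array(c['tvec'],float)
def cal(P,rv):
    # camera-from-tool fixed: Xc = Rc(q0 Xt + p0)+tc
    A=Rc@q0.as_matrix();b=Rc@p0+tc;q=R.from_rotvec(rv).as_matrix()
    Rn=A@q.T;tn=b-Rn@np.array(P);d=dict(c);d['rvec']=cv2.Rodrigues(Rn)[0].ravel();d['tvec']=tn;return d
c5=cal([506.1,-31.9,90.6],[-1.571,-.117,-.229])
a,b=cv2.imread('pics/w5c.png',0),cv2.imread('pics/w7c.png',0)
for n,m in dict(disc=[-10,0,14],pivot=[-85,51,28],legbar=[-85,100,25]).items():
    u5,u7=proj(c5,world(p,m))[0],proj(c,world(p,m))[0];m2=np.array(m,float);m2[1]+=1;k=proj(c,world(p,m2))[0]-u7
    f=lambda u:(u-[160,150])*2
    print(n,'pred crop px',f(u5).round(1),f(u7).round(1),'shift',((u7-u5)*2).round(1),'per mm +y',(k*2).round(2))
t=a[180:290,522:622];res=cv2.matchTemplate(b[150:340,500:640],t,cv2.TM_CCOEFF_NORMED);_,v,_,l=cv2.minMaxLoc(res);print('disc measured',l[0]+500-522,l[1]+150-180,v)
t=a[110:185,400:430];
t=a[112:185,375:425];res=cv2.matchTemplate(b[100:260,350:450],t,cv2.TM_CCOEFF_NORMED);_,v,_,l=cv2.minMaxLoc(res);print('piv measured',l[0]+350-375,l[1]+100-112,v)
E
```

```text
disc pred crop px [533.9 244.9] [532.1 264.9] shift [-1.7 20. ] per mm +y [ 0.24 -1.96]
pivot pred crop px [384.5 165.5] [383.9 191.5] shift [-0.6 26. ] per mm +y [ 0.07 -2.46]
legbar pred crop px [385.9  31.7] [384.9  60.7] shift [-1. 29.] per mm +y [ 0.07 -2.77]
disc measured -2 14 0.5880746245384216
piv measured 6 22 0.5772314667701721
```

The force has levelled off at about 13.5 N and the images suggest the stand's front is creeping. I'll press the knob down to add friction before pulling the last bit.

```bash
python3 -m handwheel '[[0,0.001,0,0,0,0,-1],[0,0.002,0,0,0,0,-1],[0,0.003,0,0,0,0,-1],[0,0.003,0,0,0,0,-1]]' 80;  python3 -m handwheel '[[0,0,0.001,0,0,0,-1],[0,0,0.002,0,0,0,-1],[0,0,0.002,0,0,0,-1]]'; python3 l.py 0.05,0,0,-0.17
```

```text
time: 12.08
ee_pos: [507.5, -21.5, 88.7]
ee_rot: [-1.573, -0.113, -0.231]
contact_force: [-14.6, -13.4, 37.9]
grip_width: 19.4
time: 12.45
ee_pos: [507.6, -19.5, 88.7]
ee_rot: [-1.573, -0.113, -0.231]
contact_force: [-15.5, -12.7, 36.6]
grip_width: 19.7
[-0.0004, -0.0125, -0.0122] [0.002, -0.004, 0.049] dist 18
```

```bash
python3 - <<'E'
from h import *
im=camera('wrist')[:,:,::-1].copy();cv2.imwrite('pics/w8.png',im)
b=cv2.resize(im[150:390,160:480],(640,480),interpolation=3);cv2.imwrite('pics/w8c.png',b);b=cv2.cvtColor(b,6)
W=cv2.imread('pics/w7c.png',0)
im6=cv2.resize(cv2.imread('pics/w6.png',0)[150:390,160:480],(640,480),interpolation=3)
w5=cv2.imread('pics/w5c.png',0)
def m(A,B,x0,x1,y0,y1,mg=12):
    t=A[y0:y1,x0:x1];s=B[max(0,y0-mg):y1+mg,max(0,x0-mg):x1+mg];rr=cv2.matchTemplate(s,t,cv2.TM_CCOEFF_NORMED);_,v,_,l=cv2.minMaxLoc(rr)
    return l[0]-(x0-max(0,x0-mg)),l[1]-(y0-max(0,y0-mg)),round(v,2)
for n,A,B in(('5-6',w5,im6),('6-7',im6,W),('7-8',W,b)):
    print(n,'disc',m(A,B,510,628,175,300,20),'legpivot',m(A,B,330,440,100,190),'knob',m(A,B,250,395,145,215),'guide',m(A,B,285,360,355,405))
E
```

```text
5-6 disc (-2, 14, 0.68) legpivot (4, 12, 0.85) knob (2, 2, 0.85) guide (2, 10, 0.65)
6-7 disc (0, 0, 0.98) legpivot (0, 2, 0.99) knob (0, 0, 0.98) guide (0, 0, 0.98)
7-8 disc (2, 2, 0.98) legpivot (0, 4, 0.99) knob (0, 2, 0.99) guide (0, 4, 0.9)
```

View pics/w8c.png

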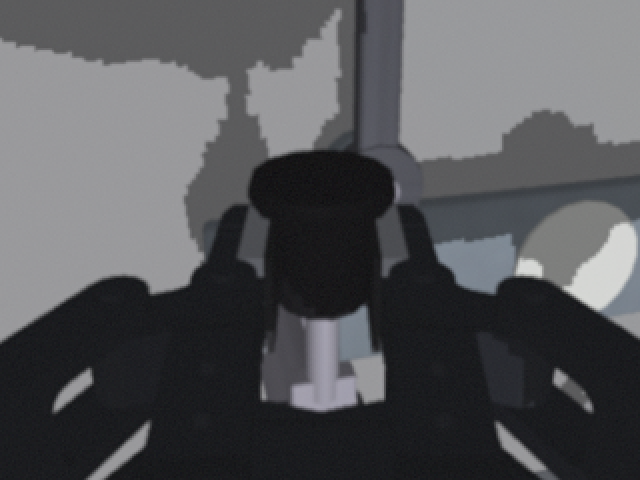

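The image shifts confirm it: between the second and third pulls the stand crept about 2 mm with the hand. The latch sits at about 7 to 8 mm, which is past the 6 mm clear point. I'll stop pulling, take off the press and try a small lift while watching the force.

```bash
python3 -m handwheel '[[0,-0.001,0,0,0,0,-1],[0,-0.0025,0,0,0,0,-1],[0,-0.0025,0,0,0,0,-1]]' ; python3 - <<'E'
from h import *
p=np.load('p.npy');p0,q0,o=pose();sy=np.array([-np.sin(p[2]),np.cos(p[2]),0])
# hinge-relative incremental lift from present pose
h=world(p,[105,0,129])
for th in(.013,.026,.04):
    Q=R.from_rotvec(sy*th);P=h+Q.apply(p0-h)
    print(th,np.round(q0.inv().apply(P-p0)/1000,4),np.round((q0.inv()*Q*q0).as_rotvec(),3))
E
```

```text
time: 12.88
ee_pos: [507.5, -19.5, 90.2]
ee_rot: [-1.573, -0.113, -0.231]
contact_force: [-0.8, -13.5, -2.3]
grip_width: 19.5
0.013 [ 0.0002 -0.003  -0.    ] [-0.    -0.     0.013]
0.026 [ 0.0004 -0.0059 -0.    ] [-0.    -0.     0.026]
0.04 [ 0.0006 -0.0091 -0.    ] [-0.   -0.    0.04]
```

```bash
python3 -m handwheel '[[0,-0.0015,0,0,0,0.006,-1],[0.0002,-0.003,0,0,0,0.013,-1],[0.0002,-0.003,0,0,0,0.013,-1]]' ; python3 -m handwheel '[[0,-0.0015,0,0,0,0.006,-1],[0.0002,-0.003,0,0,0,0.013,-1],[0.0002,-0.003,0,0,0,0.013,-1]]'
```

```text
time: 13.25
ee_pos: [507.0, -19.4, 93.0]
ee_rot: [-1.574, -0.102, -0.221]
contact_force: [-0.2, -13.6, -2.1]
grip_width: 19.5
time: 13.62
ee_pos: [506.6, -19.4, 96.0]
ee_rot: [-1.574, -0.092, -0.21]
contact_force: [-1.0, -13.1, -2.5]
grip_width: 19.8
```

It lifts freely, at about 2.3 N, which is the boom's share of the weight. Continuing along the arc.

```bash
cat > up.py <<'E'
from h import *
import sys
p=np.load('p.npy');p0,q0,o=pose();sy=np.array([-np.sin(p[2]),np.cos(p[2]),0]);h=world(p,[105,0,129])
d=q0.apply([0,1,0]);tilt=np.arctan2(-(d@[np.cos(p[2]),np.sin(p[2]),0]),-d[2]);print('tilt',tilt,'theta',tilt+.229)
for a in sys.argv[1:]:
    th,dy=map(float,a.split(','));Q=R.from_rotvec(sy*th);P=h+Q.apply(p0-h)+sy*dy
    print(th,np.round(q0.inv().apply(P-p0)/1000,4).tolist(),np.round((q0.inv()*Q*q0).as_rotvec(),3).tolist())
E
python3 up.py .02,0 .04,0 .06,0 .08,0 .1,0 .12,0 .14,0 .16,0
```

```text
tilt -0.19254488339421616 theta 0.03645511660578385
0.02 [0.0003, -0.0046, -0.0] [-0.0, -0.0, 0.02]
0.04 [0.0006, -0.0091, -0.0] [-0.0, -0.0, 0.04]
0.06 [0.0011, -0.0137, -0.0] [-0.0, -0.0, 0.06]
0.08 [0.0016, -0.0183, -0.0] [-0.0, -0.0, 0.08]
0.1 [0.0022, -0.0228, -0.0001] [-0.0, -0.0, 0.1]
0.12 [0.003, -0.0273, -0.0001] [-0.0, -0.0, 0.12]
0.14 [0.0038, -0.0318, -0.0001] [-0.001, -0.0, 0.14]
0.16 [0.0047, -0.0363, -0.0001] [-0.001, -0.0, 0.16]
```

```bash
python3 -m handwheel '[[0.0001,-0.0023,0,0,0,0.01,-1],[0.0003,-0.0046,0,0,0,0.02,-1],[0.0006,-0.0091,0,0,0,0.04,-1],[0.0011,-0.0137,0,0,0,0.06,-1],[0.0016,-0.0183,0,0,0,0.08,-1],[0.0022,-0.0228,0,0,0,0.1,-1],[0.003,-0.0273,0,0,0,0.12,-1],[0.0038,-0.0318,0,0,0,0.14,-1],[0.0047,-0.0363,0,0,0,0.16,-1],[0.0047,-0.0363,0,0,0,0.16,-1]]';python3 up.py .02,-1 .04,-2 .06,-3 .08,-4 .1,-5 .12,-6
```

```text
time: 14.88
ee_pos: [504.3, -19.2, 132.6]
ee_rot: [-1.573, 0.033, -0.084]
contact_force: [-0.8, -13.0, -3.2]
grip_width: 19.6
tilt -0.03238060077105609 theta 0.19661939922894392
0.02 [0.0003, -0.0046, -0.001] [-0.0, -0.0, 0.02]
0.04 [0.0006, -0.0091, -0.002] [-0.0, -0.0, 0.04]
0.06 [0.0011, -0.0137, -0.003] [-0.0, -0.0, 0.06]
0.08 [0.0016, -0.0182, -0.004] [-0.0, -0.0, 0.08]
0.1 [0.0023, -0.0228, -0.005] [-0.0, -0.0, 0.1]
0.12 [0.003, -0.0273, -0.006] [-0.0, -0.0, 0.12]
```

```bash
python3 -m handwheel '[[0.0001,-0.0023,-0.0005,0,0,0.01,-1],[0.0003,-0.0046,-0.001,0,0,0.02,-1],[0.0006,-0.0091,-0.002,0,0,0.04,-1],[0.0011,-0.0137,-0.003,0,0,0.06,-1],[0.0016,-0.0182,-0.004,0,0,0.08,-1],[0.0023,-0.0228,-0.005,0,0,0.1,-1],[0.003,-0.0273,-0.006,0,0,0.12,-1],[0.003,-0.0273,-0.006,0,0,0.12,-1]]';python3 up.py .02,-1 .04,-2 .06,-2 .08,-2 .1,-2 .12,-2 .14,-2
```

```text
time: 15.88
ee_pos: [505.8, -24.9, 159.9]
ee_rot: [-1.567, 0.127, 0.011]
contact_force: [-0.9, -8.7, -2.7]
grip_width: 19.3
tilt 0.08815586379746893 theta 0.31715586379746896
0.02 [0.0003, -0.0046, -0.001] [-0.0, -0.0, 0.02]
0.04 [0.0006, -0.0091, -0.002] [-0.0, -0.0, 0.04]
0.06 [0.0011, -0.0137, -0.002] [-0.0, -0.0, 0.06]
0.08 [0.0016, -0.0183, -0.002] [-0.0, -0.0, 0.08]
0.1 [0.0022, -0.0228, -0.002] [-0.0, -0.0, 0.1]
0.12 [0.0029, -0.0273, -0.002] [-0.0, -0.0, 0.12]
0.14 [0.0038, -0.0318, -0.002] [-0.0, -0.0, 0.14]
```

```bash
python3 -m handwheel '[[0.0001,-0.0023,-0.0005,0,0,0.01,-1],[0.0003,-0.0046,-0.001,0,0,0.02,-1],[0.0006,-0.0091,-0.0013,0,0,0.04,-1],[0.0011,-0.0137,-0.0013,0,0,0.06,-1],[0.0016,-0.0183,-0.0013,0,0,0.08,-1],[0.0022,-0.0228,-0.0013,0,0,0.1,-1],[0.0029,-0.0273,-0.0013,0,0,0.12,-1],[0.0034,-0.0300,-0.0013,0,0,0.132,-1],[0.0038,-0.0316,-0.0013,0,0,0.139,-1],[0.0038,-0.0316,-0.0013,0,0,0.139,-1]]';python3 up.py; python3 - <<'E'
from h import *
im=camera('scene')[:,:,::-1];cv2.imwrite('pics/s9.png',im);cv2.imwrite('pics/top9.png',camera('top')[:,:,::-1])
cv2.imwrite('pics/s9c.png',cv2.resize(im[140:310,290:460],(600,600),interpolation=3))
print(r.get_obs()['contact_force'])
E
```

```text
time: 17.12
ee_pos: [512.3, -25.5, 191.0]
ee_rot: [-1.555, 0.235, 0.121]
contact_force: [-1.9, -6.4, -2.2]
grip_width: 19.8
tilt 0.2270515447883005 theta 0.4560515447883005
[-1.54279477 -5.51365043 -1.35188171]
```

View pics/s9c.png

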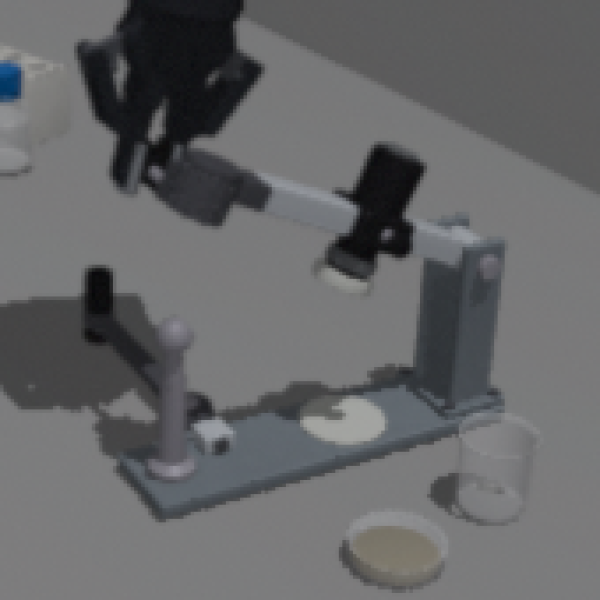

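The scene view shows the boom held up, with the socket (about (205,190)) well clear of the ball (175,330). The leg is out, the base is flat, and the petri dish and beaker haven't moved. I'll hold to confirm it's at rest, then hand in.

```bash
python3 -m handwheel '[[0,0,0,0,0,0,-1],[0,0,0,0,0,0,-1],[0,0,0,0,0,0,-1],[0,0,0,0,0,0,-1],[0,0,0,0,0,0,-1],[0,0,0,0,0,0,-1]]'; python3 - <<'E'
from h import *
o=r.get_obs();print(np.abs(o['qvel']).max(),o['ee_pos'],o['contact_force'])
r.finish_job()
E
```

```text
time: 17.98
ee_pos: [512.3, -25.5, 191.0]
ee_rot: [-1.555, 0.234, 0.121]
contact_force: [-1.1, -5.0, -2.0]
grip_width: 19.8
0.001733182477653954 [512.28369978 -25.48378509 191.01798818] [-1.11172992 -5.01888845 -1.97872954]
the job is handed in; nothing more can be done
```

The stand is set up and handed in at about 18 s. The leg is out at its stop, and the gripper is holding the boom still with the socket about 100 mm above the ball. However, the stand crept a few millimetres along the way.

- **Leg:** I swung it out with the knob loosely held between the fingers. The wrist picture put it within 1–2 px of where 1.571 rad should be. I did not feel a hard stop: my press on the knob moved about 4 mm at only 5 N.
- **Latch:** I pulled the knob sideways but fell short of the recommended 9 mm. The force levelled off at about 13.5 N, so I judged the travel to be 7–8 mm, past the 6 mm clear point. The boom then lifted freely at about 2–3 N.
- **Lift:** The boom turned about 0.446 rad, with the tool rising 101 mm. I let the latch spring most of the way back after about 45 mm. At the end the arm was at rest, with about 2 N of weight and 5 N sideways.
- **Stand movement:** The base stayed flat and did not tip. The front slid an estimated 3–4 mm during the latch pull, and the leg push may have moved it about 1 mm before that. To steady it I pressed the knob down, briefly reaching 38 N through the fingers.
- **Nearby items:** The petri dish and beaker look untouched in the last picture. I did not check the bottle separately, but nothing came near it.

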